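# Retain samples and hold the cast block to the light

## Task

Check a resin casting batch: first top up the sample tray with resin discs from the bench so that exactly three lie flat in it, the one already there staying in. Then pick up the upright inspection block, gripping only its two frosted faces and never touching the polished ones, and hold it upright midway between the lamp and the screen, clear of the stand, with its polished faces square to the light and the light passing through the middle of its lower half. Finish while still holding it there, do not put it down, do not tip it over, and leave all other things on the bench where they are.

Things in the scene. Friction and masses are not known exactly. Their poses are not given: they have to be found in the camera images.
- tray: fixed open plywood tray, 160 mm along its own x, 200 mm along its own y, walls 20 mm high and 6 mm thick, floor 6 mm thick; origin at the centre of its underside on the bench, z up
- disc0_center (a point): clear cast-resin disc lying flat, 36 mm diameter, 16 mm thick, 20 g; the point is its centre, half-way up (8 mm above what it lies on). This one already lies in the tray, towards the tray's +y end.
- disc1_center (a point): clear cast-resin disc lying flat, 36 mm diameter, 16 mm thick, 20 g; the point is its centre, half-way up (8 mm above what it lies on). Starts on the bench.
- disc2_center (a point): clear cast-resin disc lying flat, 36 mm diameter, 16 mm thick, 20 g; the point is its centre, half-way up (8 mm above what it lies on). Starts on the bench.
- disc3_center (a point): clear cast-resin disc lying flat, 36 mm diameter, 16 mm thick, 20 g; the point is its centre, half-way up (8 mm above what it lies on). Starts on the bench.
- disc4_center (a point): clear cast-resin disc lying flat, 36 mm diameter, 16 mm thick, 20 g; the point is its centre, half-way up (8 mm above what it lies on). Starts on the bench.
- block_center (a point): upright clear resin block on the bench, 44 (own x) x 26 (own y) x 80 mm tall, 0.1 kg; the point is its centre, 40 mm above its underside. Frosted (milky, sanded) faces: the two broad ones on +y and -y, 26 mm apart, 36 mm wide, full height. Polished clear faces: the two narrow ones on +x and -x, 44 mm apart, 22 mm wide. Grip it across its own y, on the upper half
- block: the same inspection block, its origin at the centre of its underside
- pane_a: the polished 4 mm end layer of the block at its +x face (22 mm wide, full height), part of the block; not to be touched
- pane_b: the same at the block's -x face
- block_window (a point): the point inside the block that the light must pass through: on its upright centre line, 20 mm above its underside (20 mm below its centre); same axes as the block
- beam_mid (a point): middle of the lamp stand's light path, 70 mm above the bench; x runs level along the light from lens to screen hole, z up. Free gap between lens and screen: 157 mm along x, centre at this point. Grey lamp housing (-x side) 70 mm wide, 107 mm high, round lens on its inner face; aluminium screen (+x side) 70 mm wide, 100 mm high, with a 16 mm square hole
- gate: the fixed lamp stand, a plywood base 250 mm along its own x (the light's direction), 90 mm wide and 12 mm thick with the lamp housing and the screen on it; origin under the base's centre, 12 mm behind beam_mid along x
- offcut: planed wooden offcut, 45 x 28 x 45 mm high, standing among the discs; a bystander, origin on the object; not to be moved
- glue: white glue bottle, 56 mm across, 160 mm tall; a bystander, origin on the object; not to be moved
- jar: glass jar with steel lid, 64 mm across, 85 mm tall; a bystander, origin on the object; not to be moved
- driver: screwdriver lying on the bench; a bystander, origin on the object; not to be moved
- hammer: hammer lying on the bench; a bystander, origin on the object; not to be moved
- spindle: turned dark wooden spindle on a round foot, 84 mm across, 180 mm tall; a bystander, origin on the object; not to be moved
There are look-alikes about, which are no part of the job. What is shaped like the block but turquoise is not meant. What is shaped like the part that bears disc0_center but orange is not meant.

How it is judged:
On the way:
1. exactly three discs, the one from the start among them, lie flat in the tray and the other two are outside it (x of disc0_center in the frame of tray between -0.072 and 0.072 m and y of disc0_center in the frame of tray between -0.092 and 0.092 m and height (world z) of disc0_center below 0.02 m and (((x of disc1_center in the frame of tray between -0.072 and 0.072 m and y of disc1_center in the frame of tray between -0.092 and 0.092 m and height (world z) of disc1_center below 0.02 m) and (x of disc2_center in the frame of tray between -0.072 and 0.072 m and y of disc2_center in the frame of tray between -0.092 and 0.092 m and height (world z) of disc2_center below 0.02 m) and (x of disc3_center in the frame of tray below -0.09 m or x of disc3_center in the frame of tray above 0.09 m or y of disc3_center in the frame of tray below -0.11 m or y of disc3_center in the frame of tray above 0.11 m) and (x of disc4_center in the frame of tray below -0.09 m or x of disc4_center in the frame of tray above 0.09 m or y of disc4_center in the frame of tray below -0.11 m or y of disc4_center in the frame of tray above 0.11 m)) or ((x of disc1_center in the frame of tray between -0.072 and 0.072 m and y of disc1_center in the frame of tray between -0.092 and 0.092 m and height (world z) of disc1_center below 0.02 m) and (x of disc2_center in the frame of tray below -0.09 m or x of disc2_center in the frame of tray above 0.09 m or y of disc2_center in the frame of tray below -0.11 m or y of disc2_center in the frame of tray above 0.11 m) and (x of disc3_center in the frame of tray between -0.072 and 0.072 m and y of disc3_center in the frame of tray between -0.092 and 0.092 m and height (world z) of disc3_center below 0.02 m) and (x of disc4_center in the frame of tray below -0.09 m or x of disc4_center in the frame of tray above 0.09 m or y of disc4_center in the frame of tray below -0.11 m or y of disc4_center in the frame of tray above 0.11 m)) or ((x of disc1_center in the frame of tray between -0.072 and 0.072 m and y of disc1_center in the frame of tray between -0.092 and 0.092 m and height (world z) of disc1_center below 0.02 m) and (x of disc2_center in the frame of tray below -0.09 m or x of disc2_center in the frame of tray above 0.09 m or y of disc2_center in the frame of tray below -0.11 m or y of disc2_center in the frame of tray above 0.11 m) and (x of disc3_center in the frame of tray below -0.09 m or x of disc3_center in the frame of tray above 0.09 m or y of disc3_center in the frame of tray below -0.11 m or y of disc3_center in the frame of tray above 0.11 m) and (x of disc4_center in the frame of tray between -0.072 and 0.072 m and y of disc4_center in the frame of tray between -0.092 and 0.092 m and height (world z) of disc4_center below 0.02 m)) or ((x of disc1_center in the frame of tray below -0.09 m or x of disc1_center in the frame of tray above 0.09 m or y of disc1_center in the frame of tray below -0.11 m or y of disc1_center in the frame of tray above 0.11 m) and (x of disc2_center in the frame of tray between -0.072 and 0.072 m and y of disc2_center in the frame of tray between -0.092 and 0.092 m and height (world z) of disc2_center below 0.02 m) and (x of disc3_center in the frame of tray between -0.072 and 0.072 m and y of disc3_center in the frame of tray between -0.092 and 0.092 m and height (world z) of disc3_center below 0.02 m) and (x of disc4_center in the frame of tray below -0.09 m or x of disc4_center in the frame of tray above 0.09 m or y of disc4_center in the frame of tray below -0.11 m or y of disc4_center in the frame of tray above 0.11 m)) or ((x of disc1_center in the frame of tray below -0.09 m or x of disc1_center in the frame of tray above 0.09 m or y of disc1_center in the frame of tray below -0.11 m or y of disc1_center in the frame of tray above 0.11 m) and (x of disc2_center in the frame of tray between -0.072 and 0.072 m and y of disc2_center in the frame of tray between -0.092 and 0.092 m and height (world z) of disc2_center below 0.02 m) and (x of disc3_center in the frame of tray below -0.09 m or x of disc3_center in the frame of tray above 0.09 m or y of disc3_center in the frame of tray below -0.11 m or y of disc3_center in the frame of tray above 0.11 m) and (x of disc4_center in the frame of tray between -0.072 and 0.072 m and y of disc4_center in the frame of tray between -0.092 and 0.092 m and height (world z) of disc4_center below 0.02 m)) or ((x of disc1_center in the frame of tray below -0.09 m or x of disc1_center in the frame of tray above 0.09 m or y of disc1_center in the frame of tray below -0.11 m or y of disc1_center in the frame of tray above 0.11 m) and (x of disc2_center in the frame of tray below -0.09 m or x of disc2_center in the frame of tray above 0.09 m or y of disc2_center in the frame of tray below -0.11 m or y of disc2_center in the frame of tray above 0.11 m) and (x of disc3_center in the frame of tray between -0.072 and 0.072 m and y of disc3_center in the frame of tray between -0.092 and 0.092 m and height (world z) of disc3_center below 0.02 m) and (x of disc4_center in the frame of tray between -0.072 and 0.072 m and y of disc4_center in the frame of tray between -0.092 and 0.092 m and height (world z) of disc4_center below 0.02 m)))), for 0.2 s.
At the end, for the whole second after the job is handed in: Exactly three discs (the first among them) flat in the tray; fingers hold the block still, clear of the stand, window point within 7 mm sideways, 10 mm in height and 30 mm along of the light path's middle, square to the light within 0.15 rad and upright within 0.14 rad (all of step 1 and x of block_window in the frame of beam_mid between -0.03 and 0.03 m and y of block_window in the frame of beam_mid between -0.007 and 0.007 m and z of block_window in the frame of beam_mid between -0.01 and 0.01 m and angle between the x axis of block_center and the x axis of beam_mid, either way round below 0.15 rad and angle between block_center's own z axis and vertical below 0.14 rad and contact force between the fingers and block above 1 N and contact force between block and gate below 0.2 N and linear speed of block below 0.02 m/s); the arm keeps its last pose, push and grip.
It fails at once if the fingers touch a polished face of the block (contact force between the fingers and pane_a above 0.5 N or contact force between the fingers and pane_b above 0.5 N).
It fails at once if the block is tipped over (angle between block_center's own z axis and vertical above 0.6 rad).
It fails at once if the block is knocked against the lamp stand (contact force between block and gate above 2 N).
It fails at once if a bystander is moved by more than 30 mm (distance of any of offcut, glue, jar, driver, hammer, spindle from where it was at the start of the episode above 0.03 m).
It also fails if it takes over 64 s, if anything falls off the work surface, if the arm or the gripper's body presses on something with over 40 N, if the wrist force passes 120 N, or if a joint passes its speed limit or range.

## Robot

A 6-joint arm with a two-finger parallel gripper is mounted at the origin on the work surface. World frame = base frame: x ahead of the robot, y to its left, z up, the work surface at z = 0. Lengths are in m, angles in rad, forces in N, time in s.
With the tool pointing down it reaches from about 0.375 to 0.975 m from the base axis. Payload 3.8 kg.
Tool frame: the origin (TCP) lies at the very end of the fingers, on their centre line; the grasp point (between the pads) lies 19 mm behind it (bot.pinch_z is the distance from the TCP to the grasp point, in m); x points along the fingers, y is the direction in which the jaws open and shut, and the axes are right-handed (so a half turn about x gives the same grasp; the last joint's range is limited). The gripper opens to 85 mm and grips with 20 to 120 N. Pads are 22 mm wide; open, the fingers measure 114 mm over their backs; the gripper's body (76 mm by 85 mm) begins 54 mm behind the grasp point. The pads swing forward as they close: fully open they stand 13 mm farther back than shut.
Start: joints at [-1.292, 0.264, 1.604, -0, 1.274, -0.037], TCP at [0.21, -0.642, 0.205] pointing down, gripper open.
Joint ranges: [-2.63, 2.63], [-0.94, 2.18], [0.31, 2.57], [-1.31, 4.45], [0, 2.66], [-2.55, 2.55]. Speed limits (rad/s): [2.57, 2.57, 3.14, 3.14, 3.14, 3.14].

## Interface

Orientations are given as a rotation vector (axis times angle).
In Python, from workcell import monitor, imaging, finish_job, bot gives the robot as it stands.
- The arm moves only by the tool jog_arm, never from a script. Its argument "rows" is a list of rows, each a list of 7 numbers: the shift along the tool's x, y, z in m, then the turn, a rotation vector about the tool's x, y, z in rad, then the opening in per cent of the stroke, from 0 (shut) to 100 (fully open). A call has 1 to 20 rows; each row is the pose to reach, as a shift and turn from the pose measured when the call began, along the tool's axes at that moment; what a row does not reach only later rows make up. A row lasts 1/10 s, in which the tool goes at most 50 mm and 8.59 degrees, less where a joint would pass 70% of its speed; a pose out of reach is approached as far as the arm can. A call with a gripper value outside its range is refused whole. The fingers move at their own pace and stop on an object; "force" is the grip in N (left out, the last holds). Time passes only in rows, so rows that repeat a pose let the fingers close. It gives the time, the measured TCP pose, the force and the opening at its end, in the units of the state.
- monitor.read_state(): the state, without advancing time (a new reading comes with each control period).
- imaging.read_camera(name): name is "scene" or "top" or "wrist"; returns the picture (400x640x3 uint8, blue, green, red); there is no depth.
- imaging.camera_params(name): a dict with "fx", "fy", "cx", "cy" (pixels), "k1" (the pictures are not rectified: a ray, as slopes to the right and down, at radius r is drawn at 1 + k1 r^2 times it, then the intrinsics apply), "T" (4x4, takes a point from camera to world coordinates); the wrist camera has in their place "T_tool_cam" (4x4, takes a point from camera to tool coordinates, whose origin is the TCP and whose axes are the tool frame's). Camera axes: x right, y down, z forward; pixel columns grow to the right and rows downward; lengths in m; the calibration is good to about 2 mm. A picture is of the moment at which its call begins: read the wrist's pose just before it. camera_params takes no time and is no camera call.
- finish_job(): hands the job in, once; it reports no verdict.
The state is a dict: "time": time; "q": joint angles; "joint_vel": joint speeds; "joint_torque": joint torques, N m; "tool_pos": TCP position; "tcp_rot": TCP orientation; "wrist_force": force on the tool from outside, world axes, zero at the start; "torque": the same for the moment, N m; "width": opening from 0.0 (shut) to 1.0 (fully open).
Only numpy, scipy, OpenCV 4.12 (cv2) and the standard library are available. Lean on these libraries where they do the work, as an engineer would, in place of code of your own. Each camera call takes 0.05 s, during which the arm holds its last target. There are 200 camera calls.

## Working session

There is one attempt and no reset: what is moved stays moved. The work goes in short steps, Python scripts to look and compute and a tool call to move; the robot and the scene stay as the last step left them, time stands still between calls to the robot, and variables do not carry over. Pictures are saved under pics/ and viewed, about 8 in all and at most 12, crops included, and the job is handed in when it is done.

Besides the shell and the picture viewer there is one more tool, called after "Emit:" by a JSON object that holds its "name" and its "arguments". jog_arm: Moves the arm, as the interface text tells. Its arguments: {"type":"object","properties":{"rows":{"type":"array","items":{"type":"array","items":{"type":"number"}}},"force":{"type":"number"}},"required":["rows"]}

```bash
mkdir -p pics; cat > h.py <<'E'
import numpy as np, cv2
from scipy.spatial.transform import Rotation as R
from workcell import monitor, imaging, finish_job, bot
def tool():
    s=monitor.read_state(); T=np.eye(4); T[:3,:3]=R.from_rotvec(s["tcp_rot"]).as_matrix(); T[:3,3]=s["tool_pos"]; return T
def camT(n,Tt=None):
    p=imaging.camera_params(n); return p,(np.array(p["T"]) if "T" in p else Tt@np.array(p["T_tool_cam"]))
def px2w(n,uv,z,Tt=None):
    p,T=camT(n,Tt); d=np.array([(uv[0]-p["cx"])/p["fx"],(uv[1]-p["cy"])/p["fy"]]); s=d.copy()
    for _ in range(20): s=d/(1+p["k1"]*(s@s))
    r=T[:3,:3]@np.array([*s,1]); return T[:3,3]+r*(z-T[2,3])/r[2]
def w2px(n,P,Tt=None):
    p,T=camT(n,Tt); c=T[:3,:3].T@(np.asarray(P)-T[:3,3]); s=c[:2]/c[2]; s=s*(1+p["k1"]*(s@s)); return np.array([s[0]*p["fx"]+p["cx"],s[1]*p["fy"]+p["cy"]])
def snap(n,f):
    Tt=tool(); im=imaging.read_camera(n); cv2.imwrite(f,im); np.save(f+'.npy',Tt); return im,Tt
def rel(P,rotm):  # shift & turn in tool axes to target
    T=tool(); return np.round(T[:3,:3].T@(np.array(P)-T[:3,3]),4), np.round(R.from_matrix(T[:3,:3].T@rotm).as_rotvec(),4)
E
python3 - <<'E'
from h import *
for n in("top","scene","wrist"):
    snap(n,f"pics/{n}0.png"); p=imaging.camera_params(n); print(n,{k:(np.round(v,3).tolist()) for k,v in p.items()})
print(tool().round(3),bot.pinch_z)
a=cv2.imread("pics/top0.png"); cv2.imwrite("pics/top0b.png",cv2.resize(a,(800,500),interpolation=cv2.INTER_CUBIC))
E
```

```text
top {'fx': 518.354, 'fy': 518.354, 'cx': 321.077, 'cy': 199.035, 'k1': -0.139, 'T': [[0.002, -0.998, 0.066, 0.469], [-1.0, -0.002, 0.001, -0.037], [-0.001, -0.066, -0.998, 1.48], [0.0, 0.0, 0.0, 1.0]]}
scene {'fx': 446.173, 'fy': 446.173, 'cx': 317.808, 'cy': 194.73, 'k1': 0.02, 'T': [[0.855, 0.302, -0.422, 1.085], [0.519, -0.48, 0.707, -0.88], [0.011, -0.823, -0.567, 0.747], [0.0, 0.0, 0.0, 1.0]]}
wrist {'fx': 314.123, 'fy': 314.123, 'cx': 318.014, 'cy': 196.647, 'k1': -0.058, 'T_tool_cam': [[0.0, -0.27, 0.963, -0.169], [1.0, -0.001, -0.0, 0.0], [0.001, 0.963, 0.27, -0.069], [0.0, 0.0, 0.0, 1.0]]}
[[-0.     0.311 -0.951  0.209]
 [ 0.002 -0.951 -0.311 -0.641]
 [-1.    -0.002 -0.     0.204]
 [ 0.     0.     0.     1.   ]] 0.0187
```

View pics/top0b.png

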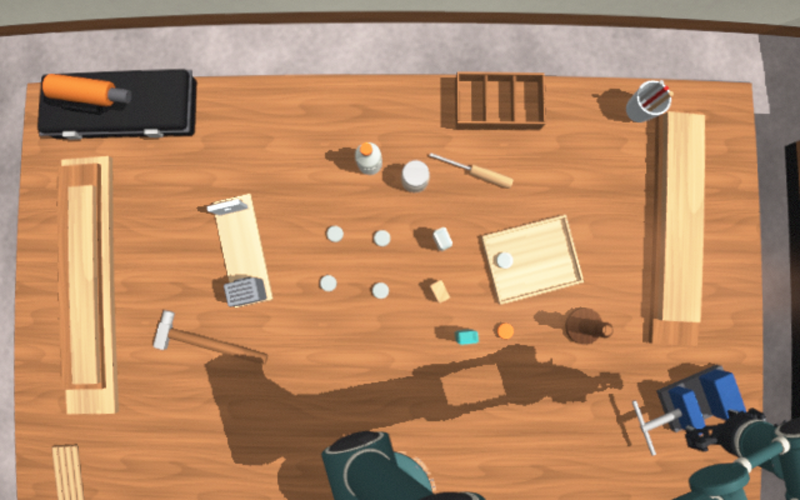

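View pics/scene0.png

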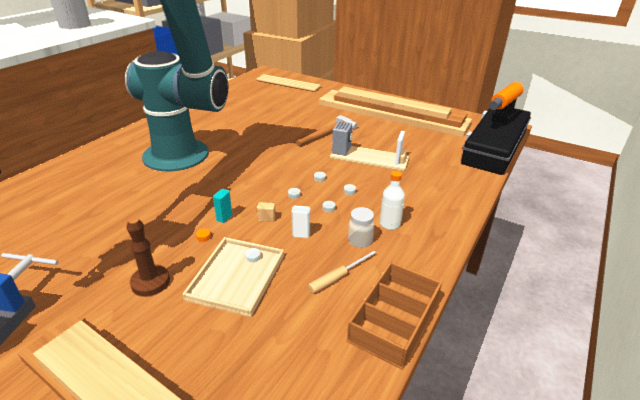

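Top view (800x500): four bench discs at about (335,233), (382,238), (328,283) and (381,290). The white block is at (443,238), the tray at (531,258) and the stand at (242,250), lamp end nearer the robot. The scene view agrees. Next, an enlarged crop for precise positions.

```bash
python3 - <<'E'
from h import *
a=cv2.imread("pics/top0.png")
c=cv2.resize(a[150:250,160:320],(800,500),interpolation=cv2.INTER_CUBIC)
d=cv2.resize(a[150:250,320:480],(800,500),interpolation=cv2.INTER_CUBIC)
cv2.imwrite("pics/c1.png",c);cv2.imwrite("pics/c2.png",d)
E
```

```text
(no output)
```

View pics/c1.png

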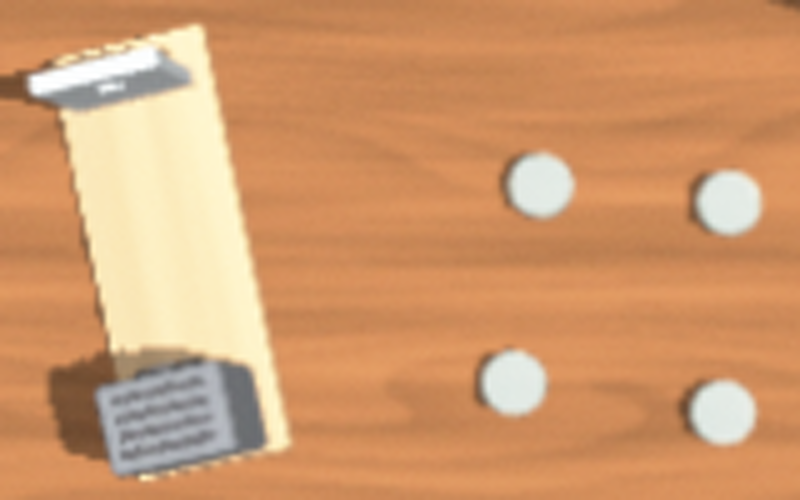

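View pics/c2.png

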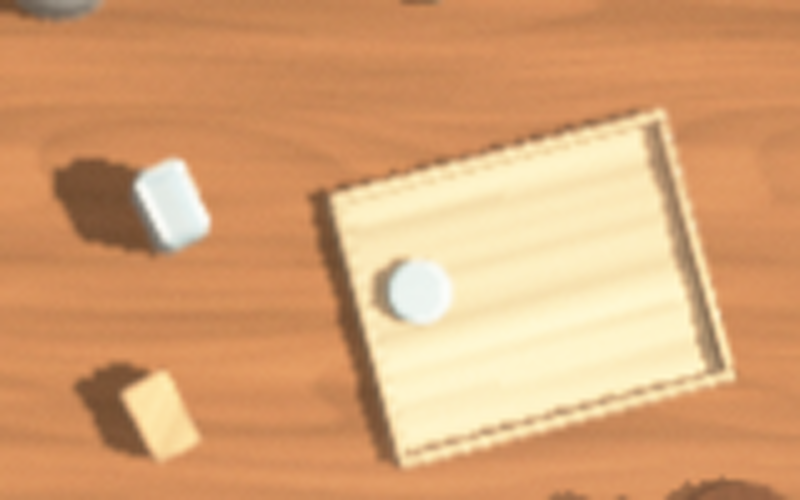

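```bash
python3 - <<'E'
from h import *
def c(o,uv,z): return px2w("top",(o+(uv[0]+.5)/5-.5,150+(uv[1]+.5)/5-.5),z)[:2].round(4)
for p in[(541,185),(729,203),(514,382),(722,412)]: print("disc",c(160,p,.016))
print("disc0",c(320,(419,292),.022))
t=np.array([c(320,p,.02) for p in[(330,196),(662,112),(734,378),(402,466)]]); print("tray",t,t.mean(0))
b=[c(160,p,.012) for p in[(204,25),(291,446),(140,480),(65,115),(118,360)]]; print("base",b)
d=b[0]-b[1]; th=np.arctan2(d[1],d[0]); print(np.linalg.norm(d),"th",th); 
n=np.array([-np.sin(th),np.cos(th)]); print("width",[(q-b[1])@n for q in b])
ctr=(b[0]+b[1])/2+n*.045; print("gate",ctr)
for p in[(136,183),(180,158),(209,225),(170,250)]: print("block top",c(320,p,.08))
for p in[(122,386),(165,371),(200,440),(158,460)]: print("offcut",c(320,p,.045))
E
```

```text
disc [0.6005 0.1165]
disc [0.5904 0.0096]
disc [0.4887 0.1309]
disc [0.4721 0.0131]
disc0 [ 0.54   -0.2674]
tray [[ 0.5945 -0.2175]
 [ 0.6432 -0.4089]
 [ 0.4912 -0.4484]
 [ 0.4419 -0.2575]] [ 0.5427   -0.333075]
base [array([0.6933, 0.3129]), array([0.4519, 0.2585]), array([0.432 , 0.3455]), array([0.6413, 0.3933]), array([0.5003, 0.3593])]
0.24745367243183117 th 0.2216495629786776
width [np.float64(0.0), np.float64(0.0), np.float64(0.08924644270973113), np.float64(0.08986474026214328), np.float64(0.08769382885589619)]
gate [0.56270724 0.32959913]
block top [ 0.5962 -0.1046]
block top [ 0.6098 -0.1285]
block top [ 0.5734 -0.1442]
block top [ 0.5598 -0.123 ]
offcut [ 0.4866 -0.0984]
offcut [ 0.4949 -0.1222]
offcut [ 0.4568 -0.1416]
offcut [ 0.4458 -0.1183]
```

```bash
cat >> h.py <<'E'
def ori(a): # jaws perpendicular to heading a, tool down
    x=np.array([0,0,-1.]); y=np.array([np.sin(a),-np.cos(a),0]); return np.stack([x,y,np.cross(x,y)],1)
E
python3 - <<'E'
from h import *
Rt=ori(.25)
print(rel([.21,-.642,.26],Rt)); print(rel([.50,-.08,.26],Rt))
print("spindle",px2w("top",(466,260),0.03))
E
```

```text
(array([-0.0564,  0.001 , -0.0002]), array([ 0.0658, -0.    ,  0.0018]))
(array([-0.0555, -0.4431, -0.4504]), array([ 0.0658, -0.    ,  0.0018]))
spindle [ 0.39304698 -0.44339961  0.03      ]
```

Emit:
{"name": "jog_arm", "arguments": {"rows": [[-0.056,0,0,0.066,0,0.002,60],[-0.056,0,0,0.066,0,0.002,60],[-0.056,-0.443,-0.45,0.066,0,0.002,60],[-0.056,-0.443,-0.45,0.066,0,0.002,60],[-0.056,-0.443,-0.45,0.066,0,0.002,60],[-0.056,-0.443,-0.45,0.066,0,0.002,60],[-0.056,-0.443,-0.45,0.066,0,0.002,60],[-0.056,-0.443,-0.45,0.066,0,0.002,60],[-0.056,-0.443,-0.45,0.066,0,0.002,60],[-0.056,-0.443,-0.45,0.066,0,0.002,60],[-0.056,-0.443,-0.45,0.066,0,0.002,60],[-0.056,-0.443,-0.45,0.066,0,0.002,60],[-0.056,-0.443,-0.45,0.066,0,0.002,60],[-0.056,-0.443,-0.45,0.066,0,0.002,60],[-0.056,-0.443,-0.45,0.066,0,0.002,60],[-0.056,-0.443,-0.45,0.066,0,0.002,60],[-0.056,-0.443,-0.45,0.066,0,0.002,60],[-0.056,-0.443,-0.45,0.066,0,0.002,60]], "force": 30}}

```text
time: 1.95
tool_pos: [0.4993, -0.0811, 0.2604]
tcp_rot: [2.088, 0.261, -2.089]
wrist_force: [-0.5, -0.5, -0.7]
width: 0.598
```

```bash
python3 - <<'E'
from h import *
im,T=snap("wrist","pics/w1.png"); print(T.round(3))
for P in [(.5904,.0096,.016),(.4721,.0131,.016),(.585,-.125,.08)]: print(w2px("wrist",P,T).round(1))
cv2.imwrite("pics/w1b.png",cv2.resize(im,(800,500),interpolation=cv2.INTER_CUBIC))
E
```

```text
[[-0.     0.247 -0.969  0.499]
 [-0.001 -0.969 -0.247 -0.081]
 [-1.     0.001  0.     0.26 ]
 [ 0.     0.     0.     1.   ]]
[265.2  74.8]
[244.4 165.1]
[377.  106.1]
```

View pics/w1b.png

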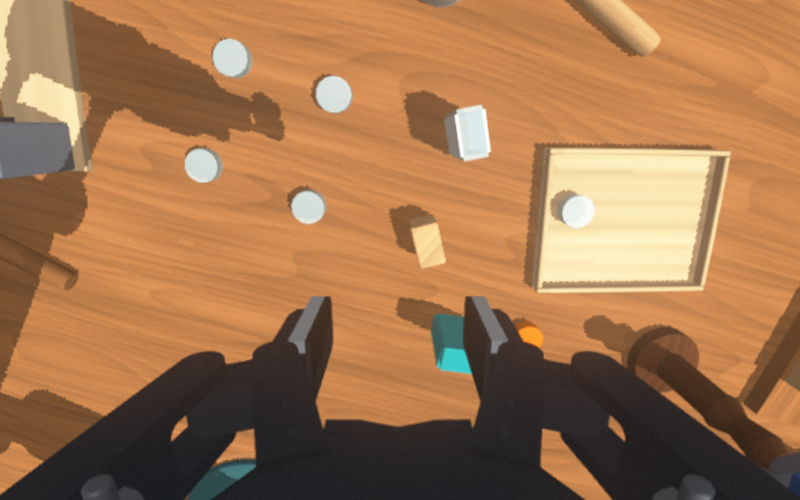

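The wrist view agrees with the top camera: disc A at about (267,74) and disc B at (246,165), within 2 px of prediction. The block is at about (375,106).

```bash
python3 - <<'E'
from h import *
T=np.load("pics/w1.png.npy")
f=lambda u,v:((u+.5)/1.25-.5,(v+.5)/1.25-.5)
print(px2w("wrist",f(333,93),.016,T).round(4),px2w("wrist",f(308,206),.016,T).round(4))
print("tray",np.mean([px2w("wrist",f(*p),.02,T) for p in[(546,149),(729,153),(703,289),(536,291)]],0))
im=cv2.imread("pics/w1.png"); cv2.imwrite("pics/c3.png",cv2.resize(im[74:139,345:410],(650,650),interpolation=cv2.INTER_CUBIC)[:600])
Rt=ori(.25)
a=[.5905,.009]
for z in(.10,.004): print(rel([*a,z],Rt))
E
```

```text
[0.5913 0.0084 0.016 ] [0.4732 0.0108 0.016 ]
tray [ 0.54198523 -0.33289639  0.02      ]
(array([ 0.1603, -0.0652, -0.1108]), array([-0.0014,  0.0003, -0.0006]))
(array([ 0.2563, -0.0652, -0.1108]), array([-0.0014,  0.0003, -0.0006]))
```

View pics/c3.png

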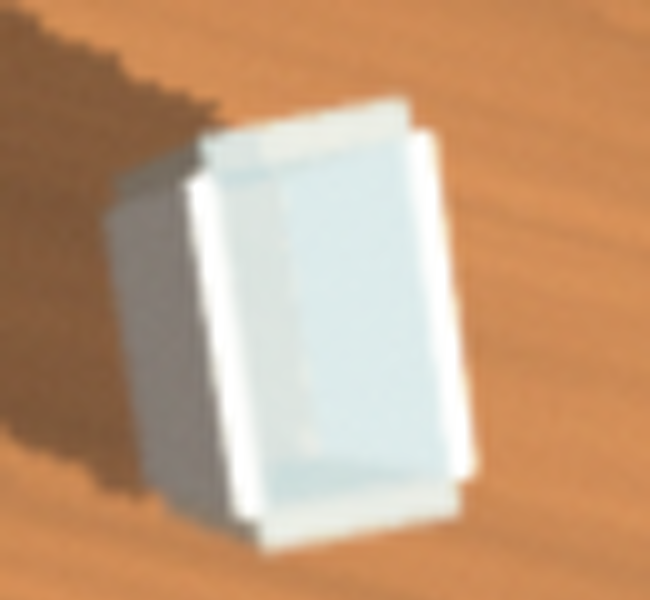

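The crop shows the block's top: frosted strips left and right, clear panes top and bottom. Outer pane corners are (205,138), (408,97), (460,520) and (265,552). Now picking disc A.

Emit:
{"name": "jog_arm", "arguments": {"rows": [[0.16,-0.065,-0.111,0,0,0,60],[0.16,-0.065,-0.111,0,0,0,60],[0.16,-0.065,-0.111,0,0,0,60],[0.16,-0.065,-0.111,0,0,0,60],[0.16,-0.065,-0.111,0,0,0,60],[0.16,-0.065,-0.111,0,0,0,60],[0.2,-0.065,-0.111,0,0,0,60],[0.235,-0.065,-0.111,0,0,0,60],[0.255,-0.065,-0.111,0,0,0,60],[0.255,-0.065,-0.111,0,0,0,60],[0.255,-0.065,-0.111,0,0,0,60],[0.255,-0.065,-0.111,0,0,0,30],[0.255,-0.065,-0.111,0,0,0,30],[0.255,-0.065,-0.111,0,0,0,30],[0.255,-0.065,-0.111,0,0,0,30],[0.255,-0.065,-0.111,0,0,0,30],[0.255,-0.065,-0.111,0,0,0,30]], "force": 30}}

```text
time: 3.7
tool_pos: [0.5908, 0.0089, 0.0054]
tcp_rot: [2.089, 0.261, -2.089]
wrist_force: [0.8, -0.5, 0.9]
width: 0.299
```

```bash
python3 - <<'E'
from h import *
T=np.load("pics/w1.png.npy")
f=lambda u,v:(345+(u+.5)/10-.5,74+(v+.5)/10-.5)
for q in ([(205,138),(408,97),(460,520),(265,552)],[(188,180),(435,130),(478,478),(240,520)]):
    c=np.array([px2w("wrist",f(*p),.08,T)[:2] for p in q]); d=(c[0]+c[1]-c[2]-c[3])/2; e=(c[0]+c[3]-c[1]-c[2])/2
    print(c.mean(0),np.linalg.norm(d),np.linalg.norm(e),np.arctan2(d[1],d[0]),np.arctan2(-e[0],e[1]))
c0=np.array([.5424,-.333]);ex=np.array([.969,.248]);ey=np.array([-.248,.969])
Rt=ori(.25); T=tool(); print(T[:3,3])
p=c0+ex*-.035+ey*-.02
print(rel([*T[:2,3],.16],Rt)); 
for z in(.16,.012): print(rel([*p,z],Rt))
E
```

```text
[ 0.58482785 -0.12625894] 0.0444268225070946 0.02171045308761381 0.4304316660088835 0.43116313190229133
[ 0.58491658 -0.12629381] 0.03654332029497183 0.026477650667121225 0.4347765041505327 0.43733136361707786
[0.59078039 0.00891992 0.00536384]
(array([-1.546e-01,  1.000e-04,  0.000e+00]), array([-0.0012,  0.0002, -0.0006]))
(array([-0.1544,  0.3396,  0.1661]), array([-0.0012,  0.0002, -0.0006]))
(array([-0.0064,  0.3396,  0.166 ]), array([-0.0012,  0.0002, -0.0006]))
```

```bash
python3 - <<'E'
from h import *
im,T=snap("wrist","pics/w2.png")
cv2.imwrite("pics/w2b.png",cv2.resize(im[190:400,160:480],(800,525),interpolation=cv2.INTER_CUBIC))
E
```

```text
(no output)
```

View pics/w2b.png

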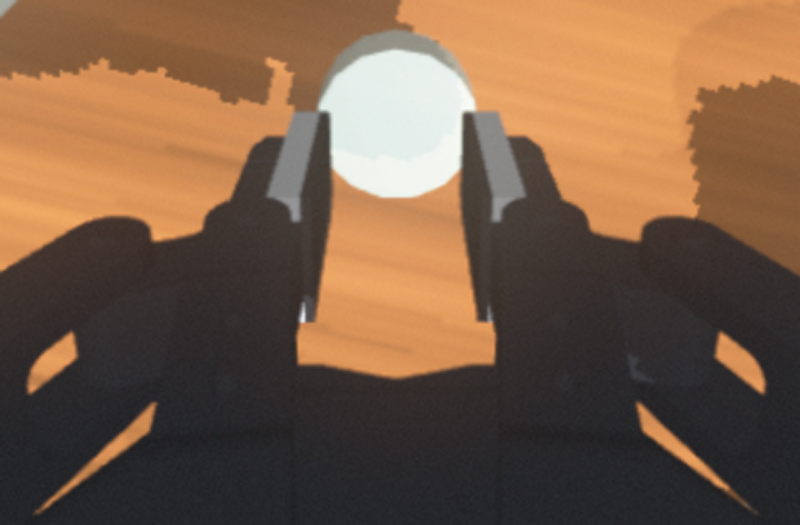

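```bash
python3 - <<'E'
from h import *
T=np.load("pics/w2.png.npy"); print(T[:3,3])
f=lambda u,v:(160+(u+.5)/2.5-.5,190+(v+.5)/2.5-.5)
for z in(.016,.022,.03):
    P=[px2w("wrist",f(*p),z,T) for p in[(397,122),(318,120),(476,120)]]; print(z,P[0].round(4),np.linalg.norm(P[1]-P[2]))
    print((T[:3,:3].T@(P[0]-T[:3,3])).round(4))
for x in(-.03,-.019,-0.008,0): 
    for s in(.0127,):
        q=[w2px("wrist",(T@np.array([x,s,z,1]))[:3],T) for z in(-.011,.011)]; print(x,[((a-[160,190])*2.5).round() for a in q])
E
```

```text
[0.59078039 0.00891992 0.00536384]
0.016 [0.5917 0.0088 0.016 ] 0.034441719703264775
[-0.0106  0.0003 -0.0009]
0.022 [0.5942 0.0095 0.022 ] 0.033138129152355957
[-0.0166  0.0003 -0.0034]
0.03 [0.5975 0.0103 0.03  ] 0.031400008417810925
[-0.0246  0.0003 -0.0069]
-0.03 [array([461., 112.]), array([459., 215.])]
-0.019 [array([457.,  92.]), array([455., 189.])]
-0.008 [array([453.,  73.]), array([451., 165.])]
0 [array([451.,  61.]), array([449., 150.])]
```

The pads closed to 25 mm, narrower than the disc, so they passed above it. The disc hasn't moved, and the fingertips appear higher than nominal. I'll open and probe downward gently.

Emit:
{"name": "jog_arm", "arguments": {"rows": [[0,0,0,0,0,0,55],[0,0,0,0,0,0,55],[0,0,0,0,0,0,55],[0.002,0,0,0,0,0,55],[0.004,0,0,0,0,0,55],[0.004,0,0,0,0,0,55]]}}

```text
time: 4.35
tool_pos: [0.5903, 0.0089, 0.0008]
tcp_rot: [2.088, 0.261, -2.09]
wrist_force: [0.1, -0.5, -0.2]
width: 0.549
```

Emit:
{"name": "jog_arm", "arguments": {"rows": [[0.002,0,0,0,0,0,55],[0.004,0,0,0,0,0,55],[0.006,0,0,0,0,0,55],[0.006,0,0,0,0,0,55]]}}

```text
time: 4.75
tool_pos: [0.5899, 0.0089, -0.0057]
tcp_rot: [2.087, 0.261, -2.091]
wrist_force: [-0.2, -0.2, -0.6]
width: 0.552
```

Emit:
{"name": "jog_arm", "arguments": {"rows": [[0,0,0,0,0,0,30],[0,0,0,0,0,0,30],[0,0,0,0,0,0,30],[0,0,0,0,0,0,30],[0,0,0,0,0,0,30]]}}

```text
time: 5.25
tool_pos: [0.59, 0.0089, -0.0056]
tcp_rot: [2.087, 0.261, -2.091]
wrist_force: [-0.3, 0.5, 0.2]
width: 0.302
```

Emit:
{"name": "jog_arm", "arguments": {"rows": [[0,0,0,0,0,0,55],[0,0,0,0,0,0,55],[0,0,0,0,0,0,55],[0.002,0,0,0,0,0,55],[0.004,0,0,0,0,0,55],[0.006,0,0,0,0,0,55],[0.006,0,0,0,0,0,55]]}}

```text
time: 5.95
tool_pos: [0.5895, 0.0089, -0.0122]
tcp_rot: [2.086, 0.261, -2.092]
wrist_force: [0.2, -0.2, 0.0]
width: 0.549
```

```bash
python3 - <<'E'
from h import *
im,T=snap("wrist","pics/w3.png"); print(T.round(4)); print(w2px("wrist",(.5912,.0088,.016),T), {k:np.round(v,3) for k,v in monitor.read_state().items()})
cv2.imwrite("pics/w3b.png",cv2.resize(im[190:400,160:480],(800,525),interpolation=cv2.INTER_CUBIC))
E
```

```text
[[-2.700e-03  2.461e-01 -9.692e-01  5.895e-01]
 [-6.000e-04 -9.692e-01 -2.461e-01  8.900e-03]
 [-1.000e+00 -1.000e-04  2.700e-03 -1.220e-02]
 [ 0.000e+00  0.000e+00  0.000e+00  1.000e+00]]
[318.95674242 251.40031848] {'time': np.float64(6.0), 'q': array([-2.700e-02,  3.280e-01,  1.962e+00, -1.000e-03,  8.540e-01,
        1.296e+00]), 'joint_vel': array([ 0.   , -0.003, -0.004, -0.001,  0.002,  0.   ]), 'joint_torque': array([-1.0000e-03, -4.7020e+01, -2.8838e+01, -3.0000e-03,  4.0000e-03,
       -0.0000e+00]), 'tool_pos': array([ 0.59 ,  0.009, -0.012]), 'tcp_rot': array([ 2.086,  0.261, -2.092]), 'wrist_force': array([ 0.081, -0.746,  0.303]), 'torque': array([0.008, 0.005, 0.006]), 'width': np.float64(0.552)}
```

View pics/w3b.png

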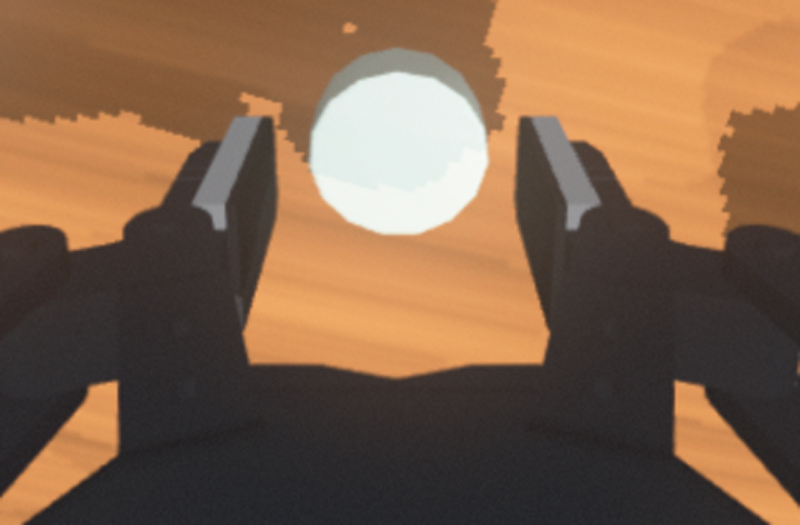

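The disc hasn't moved. From the image scale, the fingertips at this opening are about 27 mm behind the nominal TCP, so at disc-top height. I'll lower about 11 mm more, watching the force, then close.

Emit:
{"name": "jog_arm", "arguments": {"rows": [[0.003,0,-0.002,0,0,0,55],[0.006,0,-0.002,0,0,0,55],[0.008,0,-0.002,0,0,0,55],[0.01,0,-0.002,0,0,0,55],[0.01,0,-0.002,0,0,0,55]]}}

```text
time: 6.5
tool_pos: [0.5911, 0.0094, -0.0225]
tcp_rot: [2.086, 0.261, -2.093]
wrist_force: [0.6, 0.4, -0.7]
width: 0.551
```

Emit:
{"name": "jog_arm", "arguments": {"rows": [[0,0,0,0,0,0,30],[0,0,0,0,0,0,30],[0,0,0,0,0,0,30],[0,0,0,0,0,0,30],[0,0,0,0,0,0,30]]}}

```text
time: 7.0
tool_pos: [0.5914, 0.0094, -0.0222]
tcp_rot: [2.086, 0.261, -2.092]
wrist_force: [-0.1, -0.3, 1.4]
width: 0.403
```

```bash
cat >> h.py <<'E'
c0=np.array([.5424,-.333]);ex=np.array([.969,.248]);ey=np.array([-.248,.969])
E
python3 - <<'E'
from h import *
Rt=ori(.25); p=c0+ex*-.035+ey*-.02; print(p)
for z in(.12,-.0155): print(rel([*p,z],Rt))
E
```

```text
[ 0.513445 -0.36106 ]
(array([-0.1418,  0.3399,  0.1672]), array([-0.0012,  0.0027,  0.0001]))
(array([-0.0063,  0.3399,  0.1668]), array([-0.0012,  0.0027,  0.0001]))
```

Emit:
{"name": "jog_arm", "arguments": {"rows": [[-0.05,0,0,0,0.003,0,30],[-0.1,0,0,0,0.003,0,30],[-0.142,0,0,0,0.003,0,30],[-0.142,0.04,0.02,0,0.003,0,30],[-0.142,0.08,0.04,0,0.003,0,30],[-0.142,0.12,0.06,0,0.003,0,30],[-0.142,0.16,0.08,0,0.003,0,30],[-0.142,0.2,0.1,0,0.003,0,30],[-0.142,0.24,0.12,0,0.003,0,30],[-0.142,0.28,0.14,0,0.003,0,30],[-0.142,0.32,0.16,0,0.003,0,30],[-0.142,0.34,0.167,0,0.003,0,30],[-0.142,0.34,0.167,0,0.003,0,30],[-0.142,0.34,0.167,0,0.003,0,30],[-0.142,0.34,0.167,0,0.003,0,30]]}}

```text
time: 8.5
tool_pos: [0.5138, -0.3595, 0.1198]
tcp_rot: [2.089, 0.264, -2.089]
wrist_force: [0.2, 0.2, -0.5]
width: 0.405
```

```bash
python3 - <<'E'
from h import *
Rt=ori(.25); p=c0+ex*-.035+ey*-.02
for z in(-.0155,): print(rel([*p,z],Rt))
E
```

```text
(array([0.1353, 0.0016, 0.0007]), array([-0.0002,  0.    ,  0.0014]))
```

Still gripped. Lower, release and rise.

Emit:
{"name": "jog_arm", "arguments": {"rows": [[0.04,0.002,0.001,0,0,0,30],[0.08,0.002,0.001,0,0,0,30],[0.11,0.002,0.001,0,0,0,30],[0.125,0.002,0.001,0,0,0,30],[0.132,0.002,0.001,0,0,0,30],[0.136,0.002,0.001,0,0,0,30],[0.136,0.002,0.001,0,0,0,30],[0.136,0.002,0.001,0,0,0,55],[0.136,0.002,0.001,0,0,0,55],[0.136,0.002,0.001,0,0,0,55],[0.136,0.002,0.001,0,0,0,55],[0.1,0.002,0.001,0,0,0,55],[0.05,0.002,0.001,0,0,0,55],[0,0,0,0,0,0,55],[0,0,0,0,0,0,55]]}}

```text
time: 10.0
tool_pos: [0.5191, -0.3635, 0.1296]
tcp_rot: [2.096, 0.251, -2.072]
wrist_force: [0.3, 0.0, 0.9]
width: 0.549
```

```bash
python3 - <<'E'
from h import *
Rt=ori(.25)
for z in(.12,.03,-.022): print(rel([.4728,.0118,z],Rt))
E
```

```text
(array([ 0.0059, -0.3751, -0.0478]), array([-0.0002, -0.0101, -0.0112]))
(array([ 0.0959, -0.3761, -0.0469]), array([-0.0002, -0.0101, -0.0112]))
(array([ 0.1479, -0.3767, -0.0464]), array([-0.0002, -0.0101, -0.0112]))
```

Emit:
{"name": "jog_arm", "arguments": {"rows": [[0,-0.04,-0.005,0,-0.01,-0.011,55],[0,-0.08,-0.01,0,-0.01,-0.011,55],[0,-0.12,-0.015,0,-0.01,-0.011,55],[0,-0.16,-0.02,0,-0.01,-0.011,55],[0,-0.2,-0.025,0,-0.01,-0.011,55],[0,-0.24,-0.03,0,-0.01,-0.011,55],[0,-0.28,-0.035,0,-0.01,-0.011,55],[0,-0.32,-0.04,0,-0.01,-0.011,55],[0,-0.36,-0.046,0,-0.01,-0.011,55],[0,-0.376,-0.048,0,-0.01,-0.011,55],[0.006,-0.376,-0.048,0,-0.01,-0.011,55],[0.006,-0.376,-0.048,0,-0.01,-0.011,55],[0.006,-0.376,-0.048,0,-0.01,-0.011,55]]}}

```text
time: 11.3
tool_pos: [0.4725, 0.0119, 0.1195]
tcp_rot: [2.088, 0.261, -2.089]
wrist_force: [0.3, 0.3, 0.7]
width: 0.553
```

```bash
python3 - <<'E'
from h import *
Rt=ori(.25)
im,T=snap("wrist","pics/w4.png")
print(w2px("wrist",(.4728,.0118,.016),T))
g=im.astype(int); m=((g.min(2)>150)&(g.max(2)-g.min(2)<50)).astype(np.uint8)
n,l,s,c=cv2.connectedComponentsWithStats(m)
for i in range(1,n):
    if s[i,4]>300: print(s[i],c[i].round(1),px2w("wrist",c[i],.016,T).round(4))
print(rel([.4728,.0118,-.022],Rt))
E
```

```text
[318.05724791 188.35309069]
[ 209    0   47   30 1179] [232.4  12.7] [0.5953 0.1128 0.016 ]
[ 541   66   39   73 2498] [560.2 101.7] [ 0.5997 -0.1724  0.016 ]
[ 171  119   43   41 1343] [191.3 139.2] [0.4885 0.1291 0.016 ]
[ 299  171   39   38 1175] [318. 189.] [0.4722 0.0117 0.016 ]
[608 174  32  39 957] [624.4 194.1] [ 0.54   -0.2746  0.016 ]
[587 218  53  12 469] [615.3 224. ] [ 0.5101 -0.2807  0.016 ]
[584 235  56  15 470] [617.4 241.2] [ 0.4941 -0.2927  0.016 ]
(array([ 1.417e-01, -1.000e-04, -1.000e-04]), array([-0.0014,  0.0003, -0.0004]))
```

Disc B is measured at (0.472, 0.012), on target. Pick it up.

Emit:
{"name": "jog_arm", "arguments": {"rows": [[0.04,0,0,0,0,0,55],[0.08,0,0,0,0,0,55],[0.11,0,0,0,0,0,55],[0.13,0,0,0,0,0,55],[0.138,0,0,0,0,0,55],[0.142,0,0,0,0,0,55],[0.142,0,0,0,0,0,55],[0.142,0,0,0,0,0,30],[0.142,0,0,0,0,0,30],[0.142,0,0,0,0,0,30],[0.142,0,0,0,0,0,30],[0.1,0,0,0,0,0,30],[0.05,0,0,0,0,0,30],[0,0,0,0,0,0,30],[0,0,0,0,0,0,30],[0,0,0,0,0,0,30]]}}

```text
time: 12.95
tool_pos: [0.4742, 0.0118, 0.1216]
tcp_rot: [2.093, 0.26, -2.084]
wrist_force: [-0.6, -0.3, -0.8]
width: 0.406
```

```bash
python3 - <<'E'
from h import *
Rt=ori(.25); p=c0+ex*.035+ey*-.02;print(p)
for z in(.12,): print(rel([*p,z],Rt))
E
```

```text
[ 0.581275 -0.3437  ]
(array([ 0.0022,  0.371 , -0.0163]), array([-0.0013, -0.004 , -0.0015]))
```

Emit:
{"name": "jog_arm", "arguments": {"rows": [[0,0.04,-0.002,0,-0.004,-0.0015,30],[0,0.08,-0.003,0,-0.004,-0.0015,30],[0,0.12,-0.005,0,-0.004,-0.0015,30],[0,0.16,-0.007,0,-0.004,-0.0015,30],[0,0.2,-0.009,0,-0.004,-0.0015,30],[0,0.24,-0.01,0,-0.004,-0.0015,30],[0,0.28,-0.012,0,-0.004,-0.0015,30],[0,0.32,-0.014,0,-0.004,-0.0015,30],[0,0.36,-0.016,0,-0.004,-0.0015,30],[0.002,0.371,-0.016,0,-0.004,-0.0015,30],[0.002,0.371,-0.016,0,-0.004,-0.0015,30],[0.002,0.371,-0.016,0,-0.004,-0.0015,30]]}}

```text
time: 14.15
tool_pos: [0.5795, -0.3421, 0.118]
tcp_rot: [2.087, 0.265, -2.094]
wrist_force: [-0.0, 0.6, -0.6]
width: 0.406
```

```bash
python3 - <<'E'
from h import *
Rt=ori(.25); p=c0+ex*.035+ey*-.02
print(rel([*p,-.0155],Rt))
E
```

```text
(array([ 0.1335,  0.0024, -0.0016]), array([-0.0014,  0.0027,  0.0037]))
```

Emit:
{"name": "jog_arm", "arguments": {"rows": [[0.04,0.002,-0.001,0,0.003,0.004,30],[0.08,0.002,-0.001,0,0.003,0.004,30],[0.11,0.002,-0.001,0,0.003,0.004,30],[0.125,0.002,-0.001,0,0.003,0.004,30],[0.13,0.002,-0.001,0,0.003,0.004,30],[0.134,0.002,-0.001,0,0.003,0.004,30],[0.134,0.002,-0.001,0,0.003,0.004,30],[0.134,0.002,-0.001,0,0.003,0.004,55],[0.134,0.002,-0.001,0,0.003,0.004,55],[0.134,0.002,-0.001,0,0.003,0.004,55],[0.134,0.002,-0.001,0,0.003,0.004,55],[0.1,0.002,-0.001,0,0.003,0.004,55],[0.05,0.002,-0.001,0,0.003,0.004,55],[0,0,0,0,0.003,0.004,55],[-0.05,0,0,0,0.003,0.004,55],[-0.05,0,0,0,0.003,0.004,55],[-0.05,0,0,0,0.003,0.004,55]]}}

```text
time: 15.85
tool_pos: [0.5812, -0.3433, 0.1711]
tcp_rot: [2.092, 0.257, -2.083]
wrist_force: [-0.1, 1.3, -1.2]
width: 0.55
```

```bash
python3 - <<'E'
from h import *
Rt=ori(.433); print(rel([.5848,-.1263,.17],Rt)); s=monitor.read_state(); print(s["q"])
E
```

```text
(array([ 0.0004, -0.2094, -0.0569]), array([-0.1845, -0.0036, -0.0046]))
[-5.70426802e-01  2.81047506e-01  1.64518820e+00 -1.81571676e-05
  1.20949669e+00  7.51889173e-01]
```

Emit:
{"name": "jog_arm", "arguments": {"rows": [[0,-0.04,-0.011,-0.04,0,0,55],[0,-0.08,-0.022,-0.08,-0.002,-0.002,55],[0,-0.12,-0.033,-0.12,-0.003,-0.003,55],[0,-0.16,-0.044,-0.16,-0.004,-0.004,55],[0,-0.2,-0.055,-0.184,-0.004,-0.005,55],[0,-0.209,-0.057,-0.184,-0.004,-0.005,55],[0,-0.209,-0.057,-0.184,-0.004,-0.005,55],[0,-0.209,-0.057,-0.184,-0.004,-0.005,55]]}}

```text
time: 16.65
tool_pos: [0.5843, -0.1273, 0.1691]
tcp_rot: [1.98, 0.436, -1.985]
wrist_force: [-0.6, -0.6, -0.5]
width: 0.549
```

```bash
python3 - <<'E'
from h import *
im,T=snap("wrist","pics/w5.png"); print(T.round(4))
b=np.array([.5848,-.1263]); e=np.array([np.cos(.433),np.sin(.433)]); n=np.array([-e[1],e[0]])
for sx,sy in((1,1),(1,-1),(-1,-1),(-1,1)):
    for (hx,hy) in((.022,.011),(.018,.013)):
        p=w2px("wrist",[*(b+e*sx*hx+n*sy*hy),.08],T); cv2.circle(im,tuple(np.round(p*16).astype(int).tolist()),8,(0,0,255),-1,cv2.LINE_AA,4)
a=cv2.resize(im[80:240,240:400],(480,480),interpolation=cv2.INTER_CUBIC)
t=imaging.read_camera("scene"); cv2.imwrite("pics/s2.png",t)
t=cv2.resize(t[225:325,170:300],(320,246),interpolation=cv2.INTER_CUBIC)
o=np.zeros((480,800,3),np.uint8); o[:,:480]=a; o[:246,480:]=t
cv2.imwrite("pics/m5.png",o)
E
```

```text
[[-2.500e-03  4.192e-01 -9.079e-01  5.843e-01]
 [-1.000e-04 -9.079e-01 -4.192e-01 -1.273e-01]
 [-1.000e+00 -1.000e-03  2.400e-03  1.691e-01]
 [ 0.000e+00  0.000e+00  0.000e+00  1.000e+00]]
```

View pics/m5.png

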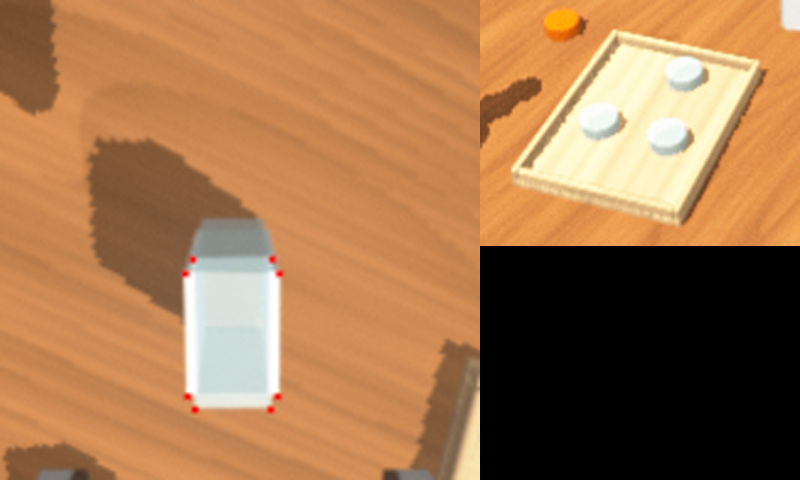

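Both placed discs are in the tray with the first, three lying flat. The predicted block corners coincide with the image within about 1 mm. Descend onto the block.

```bash
python3 - <<'E'
from h import *
print(rel([.5848,-.1263,.026],ori(.433)))
E
```

```text
(array([ 0.1438, -0.0015, -0.001 ]), array([-0.002 ,  0.0014,  0.0006]))
```

Emit:
{"name": "jog_arm", "arguments": {"rows": [[0,-0.001,-0.001,-0.002,0.001,0,55],[0.04,-0.001,-0.001,-0.002,0.001,0,55],[0.07,-0.001,-0.001,-0.002,0.001,0,55],[0.1,-0.001,-0.001,-0.002,0.001,0,55],[0.13,-0.001,-0.001,-0.002,0.001,0,55],[0.144,-0.001,-0.001,-0.002,0.001,0,55],[0.144,-0.001,-0.001,-0.002,0.001,0,55],[0.144,-0.001,-0.001,-0.002,0.001,0,55]]}}

```text
time: 17.55
tool_pos: [0.5857, -0.1274, 0.0265]
tcp_rot: [1.983, 0.435, -1.982]
wrist_force: [0.8, -0.5, 1.0]
width: 0.546
```

Emit:
{"name": "jog_arm", "arguments": {"rows": [[0,0,0,0,0,0,40],[0,0,0,0,0,0,35],[0,0,0,0,0,0,20],[0,0,0,0,0,0,15],[0,0,0,0,0,0,15],[0,0,0,0,0,0,15],[0,0,0,0,0,0,15]], "force": 40}}

```text
time: 18.25
tool_pos: [0.5872, -0.1275, 0.0286]
tcp_rot: [1.985, 0.434, -1.979]
wrist_force: [-0.5, 0.5, 6.4]
width: 0.293
```

```bash
python3 - <<'E'
from h import *
T=tool();print(T.round(4)); np.save("grip.npy",T)
d=np.array([np.cos(.2217),np.sin(.2217)]); bm=np.array([.5627,.3296])+.012*d; print("bm",bm)
e=T[:3,:3].T@np.array([.5848,-.1263,.02])-T[:3,:3].T@T[:3,3]; print("window in tool",e)
print(rel([*T[:2,3],.19],T[:3,:3])); print(rel([*bm,.19],ori(.2217)))
E
```

```text
[[ 3.400e-03  4.191e-01 -9.079e-01  5.872e-01]
 [-5.000e-04 -9.079e-01 -4.191e-01 -1.275e-01]
 [-1.000e+00  1.900e-03 -2.900e-03  2.860e-02]
 [ 0.000e+00  0.000e+00  0.000e+00  1.000e+00]]
bm [0.5744063  0.33223866]
window in tool [ 0.00854841 -0.00210372  0.00174427]
(array([-0.1614,  0.0003, -0.0005]), array([0., 0., 0.]))
(array([-0.1617, -0.4225, -0.1815]), array([ 0.2108, -0.0031, -0.0016]))
```

Emit:
{"name": "jog_arm", "arguments": {"rows": [[-0.01,0,0,0,0,0,15],[-0.03,0,0,0,0,0,15],[-0.06,0,0,0,0,0,15],[-0.09,0,0,0,0,0,15],[-0.12,0,0,0,0,0,15],[-0.145,0,0,0,0,0,15],[-0.162,0,0,0,0,0,15],[-0.162,-0.015,-0.007,0.01,0,0,15],[-0.162,-0.045,-0.02,0.02,0,0,15],[-0.162,-0.08,-0.035,0.04,0,0,15],[-0.162,-0.12,-0.052,0.06,0,0,15],[-0.162,-0.16,-0.07,0.08,0,0,15],[-0.162,-0.2,-0.087,0.1,0,0,15],[-0.162,-0.24,-0.104,0.12,0,0,15],[-0.162,-0.28,-0.12,0.14,0,0,15],[-0.162,-0.32,-0.138,0.16,0,0,15],[-0.162,-0.36,-0.155,0.18,-0.001,0,15],[-0.162,-0.39,-0.168,0.2,-0.002,0,15],[-0.162,-0.41,-0.176,0.21,-0.003,-0.002,15],[-0.162,-0.422,-0.181,0.211,-0.003,-0.002,15]]}}

```text
time: 20.25
tool_pos: [0.5736, 0.3335, 0.1906]
tcp_rot: [2.104, 0.237, -2.103]
wrist_force: [0.8, -0.3, -1.2]
width: 0.297
```

Emit:
{"name": "jog_arm", "arguments": {"rows": [[0,0,0,0,0,0,15],[0,0,0,0,0,0,15]]}}

```text
time: 20.45
tool_pos: [0.5735, 0.333, 0.1906]
tcp_rot: [2.103, 0.236, -2.103]
wrist_force: [-0.5, -1.1, -0.5]
width: 0.3
```

```bash
python3 - <<'E'
from h import *
p,_=camT("top"),0
im,T=snap("wrist","pics/w6.png"); print(T.round(4)); t=imaging.read_camera("top"); s=imaging.read_camera("scene"); cv2.imwrite("pics/s6.png",s); cv2.imwrite("pics/t6.png",t)
o=np.zeros((600,800,3),np.uint8)
o[:300,:400]=cv2.resize(im[180:330,218:418],(400,300),interpolation=cv2.INTER_CUBIC)
o[:300,400:]=cv2.resize(t[140:260,150:310],(400,300),interpolation=cv2.INTER_CUBIC)
o[300:,:]=cv2.resize(s[60:210,260:660],(800,300),interpolation=cv2.INTER_CUBIC) if s.shape[1]>=660 else cv2.resize(s[60:210,240:640],(800,300),interpolation=cv2.INTER_CUBIC)
cv2.imwrite("pics/m6.png",o); print(w2px("scene",(.574,.332,.07)),w2px("top",(.574,.332,.07)))
E
```

```text
[[-1.000e-04  2.220e-01 -9.751e-01  5.735e-01]
 [-1.000e-04 -9.751e-01 -2.220e-01  3.330e-01]
 [-1.000e+00  1.000e-04  1.000e-04  1.906e-01]
 [ 0.000e+00  0.000e+00  0.000e+00  1.000e+00]]
[374.43801516 139.79136796] [187.83270178 194.40027008]
```

View pics/m6.png

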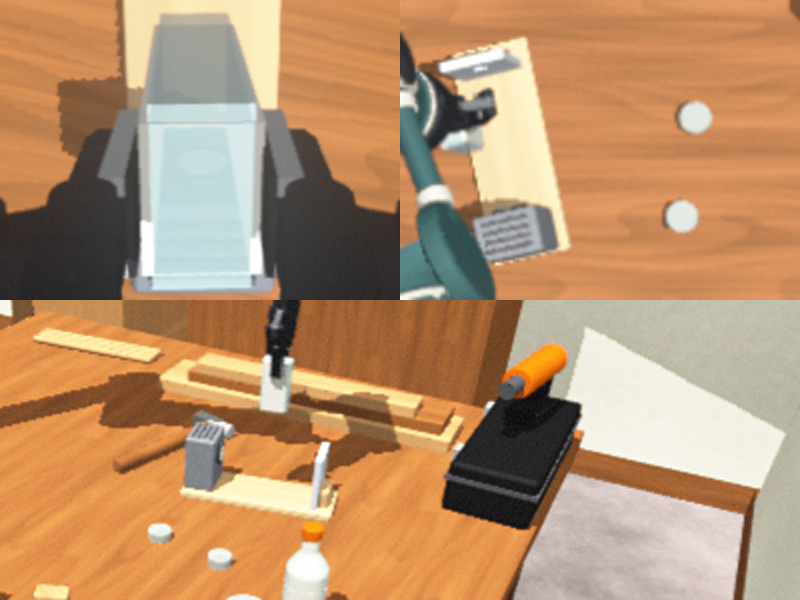

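The block is held upright above the stand, and the two remaining discs haven't moved. Before lowering, I'll check the block's pose in hand and the stand's sideways centre numerically in the wrist image.

```bash
python3 - <<'E'
from h import *
im=cv2.imread("pics/w6.png"); T=np.load("pics/w6.png.npy")
d=np.array([np.cos(.2217),np.sin(.2217)]); n=np.array([-d[1],d[0]]); bm=np.array([.5744,.3322])
for v in range(100,216,10):
    b=im[v].astype(int); r=np.where((b[:,0]>130))[0]; r=r[(r>240)&(r<400)]
    if len(r): 
        A,B=[px2w("wrist",(u,v),.012,T)[:2]-bm for u in(r[0]-.5,r[-1]+.5)]; print(v,r[0],r[-1],"along %.3f lat %.4f %.4f"%(A@d,A@n,B@n), "len",len(r))
g=np.load("grip.npy"); e=np.array([np.cos(.433),np.sin(.433)]); m=np.array([-e[1],e[0]]); M=T@np.linalg.inv(g)
for z in(.08,0):
  for sx in(1,-1):
    for sy in(1,-1):
        P=(M@np.array([*(np.array([.5848,-.1263])+e*sx*.022+m*sy*.011),z,1]))[:3]
        print(z,sx,sy,((w2px("wrist",P,T)-[218,180])*2).round(),P.round(4))
E
```

```text
100 277 360 along 0.078 lat 0.0452 -0.0443 len 84
110 277 360 along 0.067 lat 0.0455 -0.0446 len 84
120 278 359 along 0.057 lat 0.0447 -0.0439 len 82
130 278 359 along 0.046 lat 0.0451 -0.0442 len 82
140 278 359 along 0.035 lat 0.0454 -0.0446 len 82
150 279 358 along 0.024 lat 0.0446 -0.0439 len 80
160 279 358 along 0.013 lat 0.0450 -0.0443 len 80
170 280 358 along 0.002 lat 0.0442 -0.0446 len 79
180 280 358 along -0.010 lat 0.0446 -0.0451 len 79
190 280 357 along -0.021 lat 0.0449 -0.0443 len 78
200 281 357 along -0.033 lat 0.0441 -0.0447 len 77
210 281 357 along -0.045 lat 0.0445 -0.0452 len 77
0.08 1 1 [135. 108.] [0.5905 0.3502 0.242 ]
0.08 1 -1 [244. 107.] [0.5954 0.3287 0.242 ]
0.08 -1 1 [142. 291.] [0.5476 0.3404 0.2422]
0.08 -1 -1 [241. 291.] [0.5525 0.3189 0.2421]
0 1 1 [159.  14.] [0.5903 0.3503 0.162 ]
0 1 -1 [227.  14.] [0.5952 0.3288 0.162 ]
0 -1 1 [162. 138.] [0.5474 0.3405 0.1622]
0 -1 -1 [226. 138.] [0.5523 0.319  0.1621]
```

Stand centre and heading are confirmed within 0.5 mm. The block sits centred in the jaws with its underside 28.5 mm below the TCP, upright. Lower by 112 mm.

Emit:
{"name": "jog_arm", "arguments": {"rows": [[0.01,0.001,-0.001,0,0,0,15],[0.03,0.001,-0.001,0,0,0,15],[0.05,0.001,-0.001,0,0,0,15],[0.07,0.001,-0.001,0,0,0,15],[0.09,0.001,-0.001,0,0,0,15],[0.105,0.001,-0.001,0,0,0,15],[0.112,0.001,-0.001,0,0,0,15],[0.112,0.001,-0.001,0,0,0,15],[0.112,0.001,-0.001,0,0,0,15],[0.112,0.001,-0.001,0,0,0,15],[0.112,0.001,-0.001,0,0,0,15]]}}

```text
time: 21.7
tool_pos: [0.5759, 0.3319, 0.0801]
tcp_rot: [2.107, 0.236, -2.102]
wrist_force: [-0.3, 0.6, -1.9]
width: 0.297
```

```bash
python3 - <<'E'
from h import *
im,T=snap("wrist","pics/w7.png"); print(T.round(4)); s=imaging.read_camera("scene"); t=imaging.read_camera("top")
d=np.array([np.cos(.2217),np.sin(.2217)]); n=np.array([-d[1],d[0]]); bm=np.array([.5744,.3322])
w=T@np.array([.0085,0,.0017,1]); print("window",w[2],(w[:2]-bm)@d,(w[:2]-bm)@n); print(monitor.read_state()["wrist_force"])
# predicted block corners (origin at window point), drawn on the scene view
s2=cv2.resize(s[80:190,280:470],None,fx=4,fy=4,interpolation=cv2.INTER_CUBIC)
for a in(-.022,.022):
  for b in(-.011,.011):
    for z in(-.02,.06):
      P=[*(bm+d*((w[:2]-bm)@d+a)+n*((w[:2]-bm)@n+b)),w[2]+z]; q=(w2px("scene",P)-[280,80])*4; cv2.circle(s2,tuple(q.round().astype(int).tolist()),2,(0,0,255),-1)
cv2.imwrite("pics/m7.png",np.vstack([s2,np.zeros((0,760,3),np.uint8)]))
E
```

```text
[[ 2.100e-03  2.204e-01 -9.754e-01  5.759e-01]
 [ 1.200e-03 -9.754e-01 -2.204e-01  3.319e-01]
 [-1.000e+00 -7.000e-04 -2.300e-03  8.010e-02]
 [ 0.000e+00  0.000e+00  0.000e+00  1.000e+00]]
window 0.07157002349432645 -0.000279195286795934 -0.0006178654855709873
[-0.50386845  0.2686881  -0.53925067]
```

View pics/m7.png

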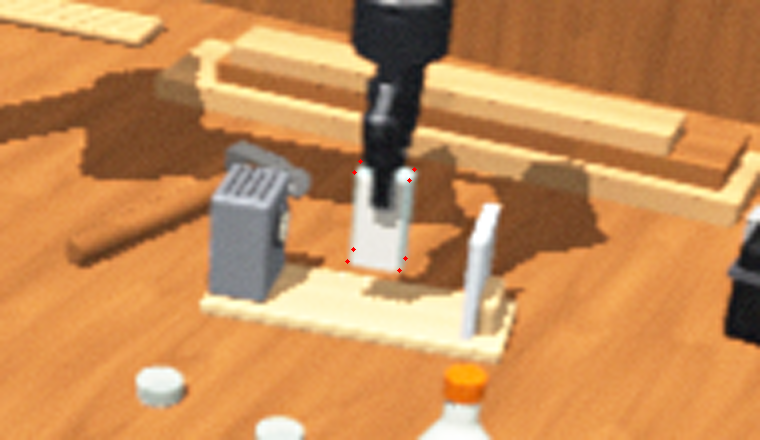

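The scene view shows the block upright, midway between lamp and screen, with corners where predicted and clear of the base. I'll let it settle, then hand in.

Emit:
{"name": "jog_arm", "arguments": {"rows": [[0.001,0,0,0,0,0,15],[0.001,0,0,0,0,0,15],[0.001,0,0,0,0,0,15],[0.001,0,0,0,0,0,15],[0.001,0,0,0,0,0,15]]}}

```text
time: 22.35
tool_pos: [0.5753, 0.3316, 0.0783]
tcp_rot: [2.105, 0.235, -2.103]
wrist_force: [0.2, 0.1, -1.1]
width: 0.296
```

```bash
python3 - <<'E'
from h import *
T=tool(); d=np.array([np.cos(.2217),np.sin(.2217)]); n=np.array([-d[1],d[0]]); bm=np.array([.5744,.3322])
w=T@np.array([.0085,0,.0017,1]); print(w[2],(w[:2]-bm)@d,(w[:2]-bm)@n)
s=monitor.read_state(); print(s["width"],np.abs(s["joint_vel"]).max()); print(finish_job())
E
```

```text
0.06980361964270404 -0.0008969806483128246 -0.0007570186535066785
0.2957910167760205 0.002231494423299285
the job is handed in; nothing more can be done
None
```

I handed the job in at 22.4 s: three discs lie flat in the tray, and the arm is holding the inspection block in the light path. `finish_job` gives no verdict, so the checks below are my own.

- **Discs:** I moved two bench discs into the tray beside the one already there. The scene image showed exactly three lying flat. The other two stayed on the bench.
- **Block:** it was gripped with the jaws closing only across its frosted faces, on the upper half, with 40 N. I then carried it over the lamp stand and lowered it between lamp and screen.
- **Last checks:** the window point computed at 69.8 mm high, 0.9 mm along and 0.8 mm sideways from the middle of the light path. The tool heading matches the light to a few thousandths of a radian and the block is upright. Its underside is about 38 mm above the stand base, the arm is still, and the opening of 0.296 shows the block is held.

- **Early mistake:** my first two closes passed above a disc. The fingertips at that opening sit about 27 mm behind the nominal TCP, so I had to command heights below the bench surface for the disc grasps. The disc did not move, and no contact force showed while lowering.
- **Not checked:** I did not re-measure the bystanders' positions after the moves. No wrist force suggested touching one; the highest reading I saw was 6.4 N, while closing on the block. I also did not look at the tray again after picking up the block.

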